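Gauge a screw jack by touch and stage it on the matching riser

TASK

The screw jack hanging in the blue sleeve has been screwed to an unknown length. Lift it out, touch its foot down gently and upright on the bright step of the gauge to feel how long its leg is, then set it down (do not drop it), upright, in the recess of the one grey riser that brings the underside of its collar nearest to level with the red pointer. Set it on no riser that is clearly wrong for it, let go, and leave the other things where they are.

Things in the scene. Friction and masses are not known exactly. Their poses are not given: they have to be found in the camera images.
- jack: Steel screw jack, loose, 0.3 to 0.5 kg, hanging upright in the sleeve by its collar, leg hidden. Origin: middle of the collar's underside, z up its axis. Above it a round collar 66 mm across, 8 mm thick, then the grip. Below it a barrel 30 mm across, then a brass screw and a flat round black foot 36 mm across, its underside L below the origin. L is rigid, 58.5 to 85.5 mm, in no reading: feel it.
- jack_grip (a point): Middle of the jack's dark ribbed round grip, 36 mm across, 8 to 53 mm above the collar's underside; this point is 30 mm above it. Take it here from above, at any yaw.
- sleeve: Blue tube on a round dark steel flange, fixed. Origin on the table under its axis. Rim 100 mm above the table (so the collar's underside starts at 100 mm), 74 mm outside, 50 mm bore. The foot must rise above the rim before moving sideways.
- gauge: Step gauge, fixed: dark base plate 96 x 90 mm, 12 mm thick, with a bright aluminium step and, on its +x side, a black back stop 48 mm high whose near face is 34 mm from the origin. Origin on the table under the middle of the bright step.
- gauge_step (a point): Middle of the top of the gauge's bright step, 66 x 66 mm, flat, rigid, 30 mm above the table.
- riser_1: Grey riser block 74 x 74 mm with a white recess floor and front badge, fixed; origin on the table under the middle of its recess (52 x 52 mm, lip 8 mm high). The recess's flat floor is 17.5 mm above the table, so it suits L of about 82.5 mm. A post 45 mm off on its +x side bears a red pointer, top 100 mm above the table: the collar's underside belongs at that level. The four risers swap places.
- riser_2: Grey riser block 74 x 74 mm with a yellow recess floor and front badge, fixed; origin on the table under the middle of its recess (52 x 52 mm, lip 8 mm high). The recess's flat floor is 24.5 mm above the table, so it suits L of about 75.5 mm. A post 45 mm off on its +x side bears a red pointer, top 100 mm above the table: the collar's underside belongs at that level. The four risers swap places.
- riser_3: Grey riser block 74 x 74 mm with a green recess floor and front badge, fixed; origin on the table under the middle of its recess (52 x 52 mm, lip 8 mm high). The recess's flat floor is 31.5 mm above the table, so it suits L of about 68.5 mm. A post 45 mm off on its +x side bears a red pointer, top 100 mm above the table: the collar's underside belongs at that level. The four risers swap places.
- riser_4: Grey riser block 74 x 74 mm with a blue recess floor and front badge, fixed; origin on the table under the middle of its recess (52 x 52 mm, lip 8 mm high). The recess's flat floor is 38.5 mm above the table, so it suits L of about 61.5 mm. A post 45 mm off on its +x side bears a red pointer, top 100 mm above the table: the collar's underside belongs at that level. The four risers swap places.
- tape_measure: Yellow tape measure, loose, 33 x 79 x 62 mm, bystander; origin centre of its underside.
- screwdriver: Orange-handled screwdriver, loose, 202 mm long along y, bystander; origin at its underside.
- brush: Flat paint brush, loose, 200 mm long along y, bystander; origin at its underside.
Things that resemble listed ones, but are neither listed nor needed, are in the scene too. What is shaped like the jack but orange is not meant.

How it is judged:
On the way:
1. the jack's foot is touched down upright on the gauge's bright step (contact force between jack and gauge above 1 N and horizontal distance between jack and gauge_step below 0.02 m and angle between jack's own z axis and vertical below 0.1 rad and height (world z) of jack above 0.08 m), for 0.1 s.
At the end, for the whole second after the job is handed in: The jack stands released, upright (within 0.06 rad) and at rest in the recess of a riser, its axis within 12 mm of the recess's middle, with the underside of its collar 95 to 105 mm above the table (within 5 mm of the pointer) ((horizontal distance between jack and riser_1 below 0.012 m or horizontal distance between jack and riser_2 below 0.012 m or horizontal distance between jack and riser_3 below 0.012 m or horizontal distance between jack and riser_4 below 0.012 m) and height (world z) of jack between 0.095 and 0.105 m and angle between jack's own z axis and vertical below 0.06 rad and linear speed of jack below 0.02 m/s); the robot touches nothing.
It fails at once if the jack is pressed on the gauge with more than 60 N (contact force between jack and gauge above 60 N).
It fails at once if the jack is set on a riser that leaves its collar more than 6 mm from the pointer (((contact force between jack and riser_1 above 2.5 N and horizontal distance between jack and riser_1 below 0.006 m) or (contact force between jack and riser_2 above 2.5 N and horizontal distance between jack and riser_2 below 0.006 m) or (contact force between jack and riser_3 above 2.5 N and horizontal distance between jack and riser_3 below 0.006 m) or (contact force between jack and riser_4 above 2.5 N and horizontal distance between jack and riser_4 below 0.006 m)) and angle between jack's own z axis and vertical below 0.03 rad and (height (world z) of jack below 0.094 m or height (world z) of jack above 0.106 m)).
It fails at once if the jack is dropped (contact force between the fingers and jack below 0.05 N and linear speed of jack above 0.4 m/s).
It fails at once if a bystander is moved more than 30 mm (distance of any of tape_measure, screwdriver, brush from where it was at the start of the episode above 0.03 m).
It also fails if it takes over 58 s, if anything falls off the work surface, if the arm or the gripper's body presses on something with over 40 N, if the wrist force passes 120 N, or if a joint passes its speed limit or range.

ROBOT

A 7-joint arm with a two-finger parallel gripper is mounted at the origin on a cart in front of the work surface, level with it; the furniture and walls round the work are solid. World frame = base frame: x ahead of the robot, y to its left, z up, the work surface at z = 0. Lengths are in m, angles in rad, forces in N, time in s.
With the tool pointing down it reaches from about 0.425 to 0.925 m from the base axis. Payload 6.8 kg.
Tool frame: the origin (TCP) lies at the very end of the fingers, on their centre line; the grasp point (between the pads) lies manip.tcp_to_grasp behind it (manip.tcp_to_grasp is the distance from the TCP to the grasp point, in m); z points along the fingers, y is the line along which they close (so a half turn about z gives the same grasp; the last joint's range is limited). The gripper opens to 85 mm and grips with 20 to 120 N. Pads are 22 mm wide; open, the fingers measure 114 mm over their backs; the gripper's body (76 mm by 85 mm) begins 54 mm behind the grasp point. The pads swing forward as they close: fully open they stand 13 mm farther back than shut.
Start: joints at [1.083, 0.477, 0.022, 1.555, -0.011, 1.109, -0.083], TCP at [0.25, -0.627, 0.231] pointing down, gripper open.
Joint ranges: [-2.96, 2.96], [-0.34, 2.1], [-1.41, 1.46], [0.24, 2.44], [-1.37, 4.51], [0.17, 1.92], [-2.96, 2.96]. Speed limits (rad/s): [2.39, 2.39, 3.14, 3.14, 3.14, 3.14, 3.14].

INTERFACE

Orientations are given as a 3x3 rotation matrix whose columns are the frame's x, y, z axes.
In Python, from cell import manip gives the robot as it stands. The module is installed in compiled form; this text tells all that it offers.
- The arm moves only by the shell command python3 -m creep 'ROWS' [FORCE]. ROWS is a JSON object of lists of equal length, an entry for each row: "offset": the shift along the tool's x, y, z each as a share of 50 mm, from -1 to 1, a list of three; "twist": the turn about the tool's z as a share of 10 degrees, from -1 to 1; "gripper": the closure, from 0 (fully open) to 1 (shut). In form: {"offset": [[dx, dy, dz], ...], "twist": [twist, ...], "gripper": [gripper, ...]}. A call has 1 to 8 rows; each row shifts and turns the commanded pose from where the row before left it, along the tool's axes as they then stand; what a row does not reach is not made up. A row lasts 1/8 s, in which the tool goes at most 62.5 mm and 10.7 degrees, less where a joint would pass 70% of its speed; a pose out of reach is approached as far as the arm can. A call with a number of a shift or a turn outside -1 to 1 is refused whole. A call with a gripper value outside its range is refused whole. The fingers move at their own pace and stop on an object; FORCE is the grip in N (left out, the last holds). Time passes only in rows, so rows that do not move let the fingers close. It gives the time, the measured TCP pose, the force, the opening and the grip force at its end, in the units of the state.
- manip.sense(): the state, without advancing time (a new reading comes with each control period).
- manip.snapshot(name): name is "scene" or "top" or "wrist"; returns a dict with "img" (420x560x3 uint8, red, green, blue), "camera_matrix" (3x3 intrinsics, pixels), "rvec" (rotation vector, rad) and "tvec" (3), from world to camera coordinates, as OpenCV has them. Camera axes: x right, y down, z forward; pixel columns grow to the right and rows downward; lengths in m; the calibration is good to about 2 mm. A picture is of the moment at which its call begins. There is no depth.
- manip.close_job(): hands the job in; it is judged then, once.
The state is a dict: "t": time; "q": joint angles; "joint_vel": joint speeds; "joint_torque": joint torques, N m; "position": TCP position; "orientation": TCP orientation; "ft_force": force on the tool from outside, world axes, zero at the start; "wrist_torque": the same for the moment, N m; "opening": finger opening in m; "finger_force": force on a finger pad.
Only numpy, scipy, OpenCV 4.12 (cv2) and the standard library are available. Lean on these libraries where they do the work, as an engineer would, in place of code of your own. Each camera call takes 0.05 s, during which the arm holds its last target. There are 200 camera calls.

## Working session

There is one attempt and no reset: what is moved stays moved. The work goes in short steps, Python scripts to look and compute and a shell command to move; the robot and the scene stay as the last step left them, time stands still between calls to the robot, and variables do not carry over. Pictures are saved under pics/ and viewed, at most 10 in all, crops included, and the job is handed in when it is done.

```bash
mkdir -p pics
cat > h.py <<'E'
import numpy as np, cv2
from cell import manip
def snap(n, f=None):
    s=manip.snapshot(n)
    if f: cv2.imwrite('pics/'+f, cv2.cvtColor(s['img'],cv2.COLOR_RGB2BGR))
    return s
def ray(s,u,v,z):
    R=cv2.Rodrigues(np.array(s['rvec'],float))[0]; t=np.array(s['tvec'],float).ravel()
    d=R.T@np.linalg.inv(np.array(s['camera_matrix'],float))@np.array([u,v,1.]); c=-R.T@t
    return c+d*(z-c[2])/d[2]
E
python3 - <<'E'
from h import *
import pickle
a=snap('scene','scene.png'); b=snap('top','top.png'); pickle.dump((a,b),open('s.pkl','wb'))
st=manip.sense(); print(st['t'],st['position'],np.round(st['orientation'],3),st['opening'],st['ft_force'],manip.tcp_to_grasp)
E
```

```text
0.1 [ 0.25003766 -0.62641263  0.23041274] [[ 0.929  0.371 -0.001]
 [ 0.371 -0.929  0.002]
 [-0.    -0.002 -1.   ]] 0.08515201012867919 [-1.00803225 -0.09857842  0.20411225] 0.0187
```

View pics/scene.png

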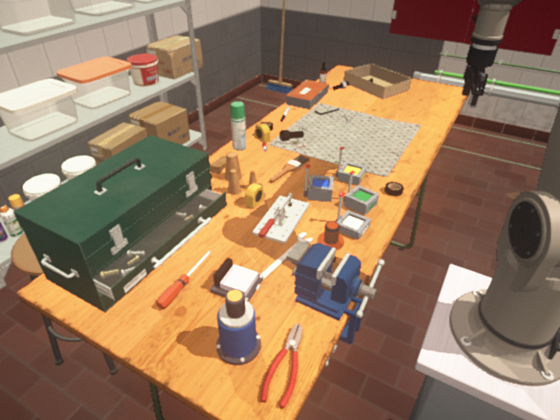

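View pics/top.png

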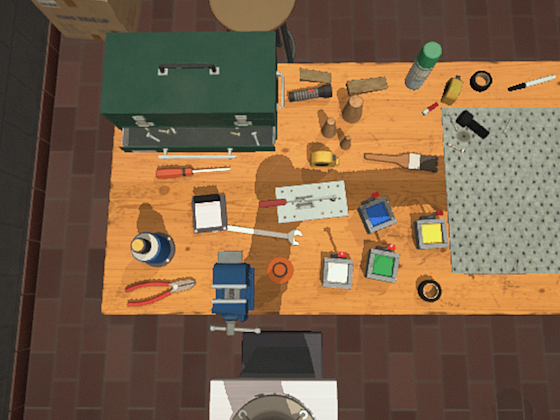

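The scene picture shows the jack in its sleeve at about (238,325) and the gauge at (238,280). In the top view, the jack is at (152,247), the gauge at (208,213), and the risers are white (337,271), green (381,264), blue (376,213) and yellow (431,232).

Run:
```python
from h import *
import pickle
a,b=pickle.load(open('s.pkl','rb'))
A=cv2.resize(a['img'][255:375,180:300],(400,400),interpolation=cv2.INTER_CUBIC)
B=cv2.resize(b['img'][180:280,110:230],(480,400),interpolation=cv2.INTER_CUBIC)[:, :400]
cv2.imwrite('pics/c1.png',np.hstack([A,B])[:,:,::-1])
for n,u,v,z in [('jacktop',140,243,.155),('sleeve',152,247,0.05),('gauge',208,213,.03),('w',337,271,.02),('g',381,264,.03),('b',376,213,.04),('y',431,232,.025),('tape',322,158,.06)]:
    print(n,np.round(ray(b,u,v,z),3))
R=cv2.Rodrigues(b['rvec'])[0]; print(-R.T@np.ravel(b['tvec']))
```

```text
jacktop [0.483 0.298 0.155]
sleeve [0.482 0.305 0.05 ]
gauge [0.572 0.169 0.03 ]
w [ 0.422 -0.166  0.02 ]
g [ 0.439 -0.277  0.03 ]
b [ 0.569 -0.267  0.04 ]
y [ 0.521 -0.41   0.025]
tape [ 0.711 -0.129  0.06 ]
[ 0.39603034 -0.05237924  1.12828129]
```

View pics/c1.png

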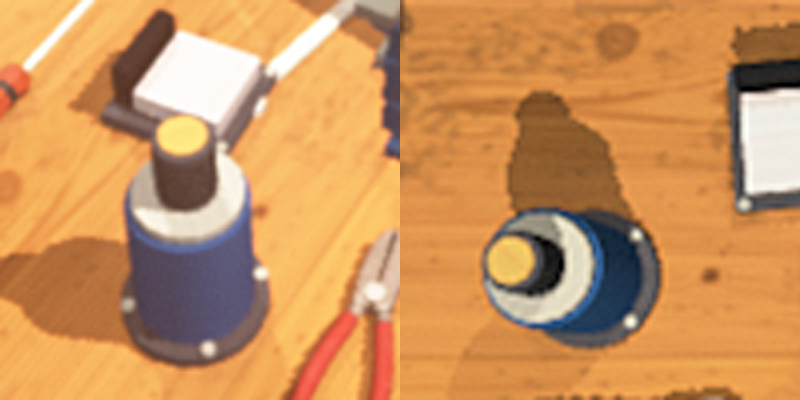

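The crop shows the jack's yellow top cap (crop 183,137 and 511,260), its grey collar and the blue sleeve. The gauge's back stop faces away from the robot (+x).

```bash
cat >> h.py <<'E'
RNG={'yellow':((18,110,120),(35,255,255)),'white':((0,0,185),(180,60,255)),'green':((45,90,50),(85,255,255)),'blue':((105,120,60),(125,255,255))}
def blob(s,c,u,v,r):
    h=cv2.cvtColor(s['img'],cv2.COLOR_RGB2HSV); y0,x0=max(0,v-r),max(0,u-r)
    m=cv2.inRange(h[y0:v+r,x0:u+r],*[np.array(k) for k in RNG[c]])
    n,l,st,ce=cv2.connectedComponentsWithStats(m); i=1+np.argmax(st[1:,4])
    (cu,cv),wh,an=cv2.minAreaRect(np.argwhere(l==i)[:,::-1].astype(np.float32))
    return np.array([cu+x0,cv+y0]),ce[i]+[x0,y0],wh,an,st[i,4]
E
python3 - <<'E'
from h import *
import pickle
a,b=pickle.load(open('s.pkl','rb'))
for n,s,c,u,v,r,z in [('cap',b,'yellow',138,244,9,.153),('capS',a,'yellow',235,297,12,.153),('gauge',b,'white',208,213,22,.03),
 ('w',b,'white',337,271,20,.0175),('g',b,'green',381,264,20,.0315),('b',b,'blue',376,213,20,.0385),('y',b,'yellow',431,232,20,.0245)]:
    p,ce,wh,an,ar=blob(s,c,u,v,r); print(n,p,ce,np.round(wh,1),round(an,1),ar,np.round(ray(s,*p,z),4),np.round(ray(s,*ce,z),4))
E
```

```text
cap [137.5 244.5] [137.18421053 244.70175439] [11. 11.] 90.0 114 [0.4794 0.3047 0.153 ] [0.4789 0.3055 0.153 ]
capS [234.5 295. ] [234.35658915 295.03875969] [10. 13.] 90.0 129 [0.4764 0.3066 0.153 ] [0.4766 0.3068 0.153 ]
gauge [207.61370087 214.33013916] [207.6953125 214.3703125] [25.2 25.8] 84.0 640 [0.5685 0.1698 0.03  ] [0.5684 0.1696 0.03  ]
w [337.22941208 272.01764679] [337.15503876 271.95865633] [19.9 19.3] 4.4 387 [ 0.4193 -0.1669  0.0175] [ 0.4194 -0.1667  0.0175]
g [382.72452927 265.135849  ] [382.68146214 265.16710183] [19.9 19.4] 10.6 383 [ 0.4362 -0.2812  0.0315] [ 0.4361 -0.2811  0.0315]
b [377.41379356 213.96552086] [377.39664804 214.05865922] [19.4 18.6] 66.8 358 [ 0.5668 -0.2713  0.0385] [ 0.5666 -0.2712  0.0385]
y [431.75742722 233.0742569 ] [431.65951743 233.22252011] [19.8 19. ] 84.3 373 [ 0.5186 -0.4122  0.0245] [ 0.5182 -0.4119  0.0245]
```

```bash
python3 -m creep '{"offset":[[0.8,-0.62,0],[0.8,-0.62,0],[0.8,-0.62,0],[0.8,-0.62,0],[0.8,-0.62,0],[0.8,-0.62,0],[0.8,-0.62,0],[0.8,-0.62,0]],"twist":[0,0,0,0,0,0,0,0],"gripper":[0,0,0,0,0,0,0,0]}' 60
cat >> h.py <<'E'
def go(x,y,z):
    s=manip.sense(); R=np.array(s['orientation']); d=np.array([x,y,z])-s['position']
    print('t',round(s['t'],2),'pos',np.round(s['position'],4),'F',np.round(s['ft_force'],1),'open',round(s['opening'],4),'units',np.round(R.T@d/.05,3),'yaw',np.round(np.degrees(np.arctan2(R[1,0],R[0,0])),1),'zt',np.round(R[:,2],3))
E
python3 -c "
from h import *
go(.52,.2,.25)"
```

```text
t: 1.1
position: [0.4559, -0.2764, 0.2311]
orientation: [[0.929, 0.371, -0.0], [0.371, -0.929, 0.0], [-0.0, -0.0, -1.0]]
ft_force: [0.4, 0.4, -1.0]
opening: 0.0855
finger_force: 0.0
t 1.1 pos [ 0.4559 -0.2764  0.2311] F [ 0.4  0.4 -1. ] open 0.0855 units [ 4.722 -8.374 -0.378] yaw 21.8 zt [-0.  0. -1.]
```

```bash
python3 -m creep '{"offset":[[0.6,-0.95,-0.1],[0.6,-0.95,-0.1],[0.6,-0.95,-0.1],[0.6,-0.95,-0.1],[0.6,-0.95,0],[0.6,-0.95,0],[0.6,-0.95,0],[0.6,-0.95,0]],"twist":[0,0,0,0,0,0,0,0],"gripper":[0,0,0,0,0,0,0,0]}' 60 >/dev/null
python3 -c "
from h import *
go(.478,.3055,.25)"
```

```text
t 2.1 pos [0.5375 0.1654 0.2511] F [ 1.  -0.3 -0.4] open 0.0853 units [-0.069 -3.043  0.021] yaw 21.7 zt [-0. -0. -1.]
```

```bash
python3 -m creep '{"offset":[[-0.02,-0.76,0],[-0.02,-0.76,0],[-0.02,-0.76,0],[-0.01,-0.76,0],[0,0,0],[0,0,0]],"twist":[0,0,0,0,0,0],"gripper":[0,0,0,0,0,0]}' 60 >/dev/null
python3 -c "
from h import *
s=snap('wrist','w1.png')
R=cv2.Rodrigues(s['rvec'])[0]; print('cam',-R.T@np.ravel(s['tvec']))
P=lambda p: cv2.projectPoints(np.array([p],float),s['rvec'],s['tvec'],s['camera_matrix'],None)[0].ravel()
print(P((.478,.3055,.153)))
go(.478,.3055,.25)"
```

```text
cam [0.55181194 0.33339821 0.39482082]
[280.42197556 212.82366531]
t 2.9 pos [0.4785 0.3025 0.2509] F [ 0.6 -0.5  0.5] open 0.0851 units [ 0.013 -0.06   0.019] yaw 21.7 zt [-0.    -0.001 -1.   ]
```

View pics/w1.png

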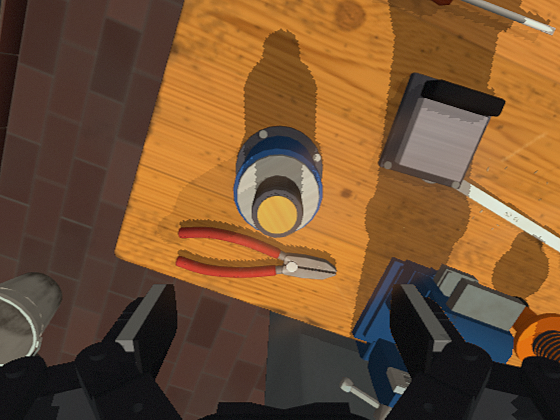

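The wrist view has the cap at (279,213), within a pixel or two of the predicted (280,213). I'll descend.

```bash
python3 -m creep '{"offset":[[0.01,-0.06,0.6],[0,0,0.6],[0,0,0.6],[0,0,0.5],[0,0,0.3],[0,0,0.14],[0,0,0],[0,0,0]],"twist":[0,0,0,0,0,0,0,0],"gripper":[0,0,0,0,0,0,0,0]}' 60 >/dev/null
python3 -c "
from h import *
go(.478,.3055,.113)"
```

```text
t 3.9 pos [0.4778 0.3071 0.1152] F [-0.9  0.3  0. ] open 0.0854 units [-0.009  0.032  0.043] yaw 21.8 zt [ 0.001  0.001 -1.   ]
```

```bash
python3 -m creep '{"offset":[[0,0.03,0],[0,0,0],[0,0,0],[0,0,0],[0,0,0],[0,0,0],[0,0,0],[0,0,0]],"twist":[0,0,0,0,0,0,0,0],"gripper":[1,1,1,1,1,1,1,1]}' 60 
python3 -c "
from h import *
go(.478,.3055,.113)"
```

```text
t: 4.9
position: [0.4781, 0.306, 0.1149]
orientation: [[0.929, 0.371, 0.001], [0.371, -0.929, 0.001], [0.001, -0.0, -1.0]]
ft_force: [-1.2, 0.6, 5.8]
opening: 0.0349
finger_force: 59.8
t 4.9 pos [0.4781 0.306  0.1149] F [-1.2  0.6  5.8] open 0.0349 units [-0.005  0.008  0.037] yaw 21.8 zt [ 0.001  0.001 -1.   ]
```

```bash
python3 -m creep '{"offset":[[0,0,-0.2],[0,0,-0.4],[0,0,-0.5],[0,0,-0.5],[0,0,-0.5],[0,0,-0.3],[0,0,0],[0,0,0]],"twist":[0,0,0,0,0,0,0,0],"gripper":[1,1,1,1,1,1,1,1]}' 60 
python3 -c "
from h import *
snap('wrist','w2.png'); snap('scene','s2.png')
go(.5685,.1697,.225)"
```

```text
t: 5.9
position: [0.4773, 0.3048, 0.2331]
orientation: [[0.929, 0.371, -0.002], [0.371, -0.929, -0.001], [-0.002, 0.001, -1.0]]
ft_force: [-0.1, 0.9, -4.0]
opening: 0.0349
finger_force: 60.2
t 6.0 pos [0.4773 0.3048 0.233 ] F [ 0.  -0.6 -3.9] open 0.0351 units [0.693 3.187 0.16 ] yaw 21.8 zt [-0.002 -0.001 -1.   ]
```

View pics/w2.png

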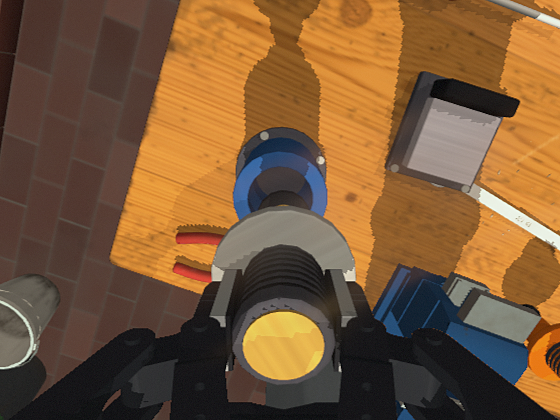

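View pics/s2.png

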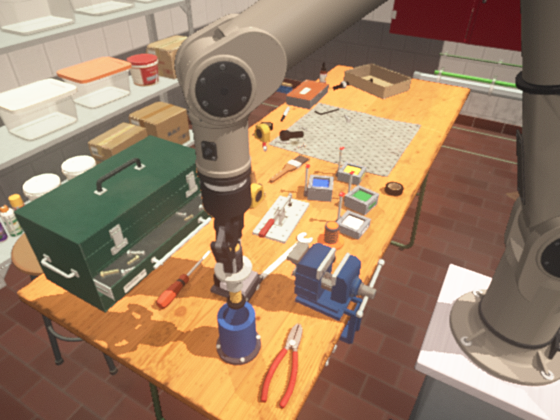

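The jack is held upright (cap at wrist pixel 284,342) with its foot visibly clear of the sleeve rim. Next is the gauge.

```bash
python3 -m creep '{"offset":[[0.12,0.53,0],[0.12,0.53,0],[0.12,0.53,0],[0.12,0.53,0],[0.12,0.53,0],[0.1,0.53,0],[0,0,0],[0,0,0]],"twist":[0,0,0,0,0,0,0,0],"gripper":[1,1,1,1,1,1,1,1]}' 60 >/dev/null
python3 -c "
from h import *
s=snap('wrist','w3.png')
p=blob(s,'yellow',284,342,60)[0]; print(p); st=manip.sense(); print('cap',ray(s,*p,st['position'][2]-.0149+.053))
go(.5685,.1697,.140)"
```

```text
[279.52941132 338.38235474]
cap [0.56869538 0.17332707 0.271933  ]
t 7.05 pos [0.5685 0.1718 0.2338] F [-0.9 -0.  -4. ] open 0.0347 units [-0.014  0.04   1.877] yaw 21.8 zt [-0.001  0.    -1.   ]
```

```bash
python3 -m creep '{"offset":[[0,0.03,0.4],[0,0,0.5],[0,0,0.5],[0,0,0.3],[0,0,0.15],[0,0,0],[0,0,0],[0,0,0]],"twist":[0,0,0,0,0,0,0,0],"gripper":[1,1,1,1,1,1,1,1]}' 60 >/dev/null
python3 -c "
from h import *
go(.5685,.1697,.132)"
```

```text
t 8.05 pos [0.5704 0.1695 0.1426] F [-0.1  0.1 -4. ] open 0.0349 units [-0.033 -0.018  0.212] yaw 21.8 zt [ 0.001  0.    -1.   ]
```

```bash
cat > chk.py <<'E'
import sys
from cell import manip
s=manip.sense(); print(round(s['t'],2),s['position'].round(4) if hasattr(s['position'],'round') else s['position'],s['ft_force'][2])
sys.exit(0 if s['ft_force'][2]<-2 else 1)
E
python3 -m creep '{"offset":[[0,0,0.04],[0,0,0.04],[0,0,0.04],[0,0,0.04]],"twist":[0,0,0,0],"gripper":[1,1,1,1]}' 60 >/dev/null && python3 chk.py && \
python3 -m creep '{"offset":[[0,0,0.03],[0,0,0.03],[0,0,0.02]],"twist":[0,0,0],"gripper":[1,1,1]}' 60 >/dev/null && python3 chk.py && \
python3 -m creep '{"offset":[[0,0,0.02],[0,0,0.02],[0,0,0.02]],"twist":[0,0,0],"gripper":[1,1,1]}' 60 >/dev/null && python3 chk.py && \
python3 -m creep '{"offset":[[0,0,0.02],[0,0,0.02],[0,0,0.02]],"twist":[0,0,0],"gripper":[1,1,1]}' 60 >/dev/null && python3 chk.py && \
python3 -m creep '{"offset":[[0,0,0.02],[0,0,0.02],[0,0,0.02]],"twist":[0,0,0],"gripper":[1,1,1]}' 60 >/dev/null && python3 chk.py && \
python3 -m creep '{"offset":[[0,0,0.02],[0,0,0.02],[0,0,0.02]],"twist":[0,0,0],"gripper":[1,1,1]}' 60 >/dev/null && python3 chk.py
```

```text
8.55 [0.5698 0.1693 0.1336] -4.088407910675887
8.93 [0.57   0.1693 0.1299] 1.455509900442395
```

```bash
python3 -m creep '{"offset":[[0,0,0],[0,0,0],[0,0,0]],"twist":[0,0,0],"gripper":[1,1,1]}' 60; python3 -m creep '{"offset":[[0,0,-0.02],[0,0,0],[0,0,0]],"twist":[0,0,0],"gripper":[1,1,1]}' 60 | sed -n '1,2p;4p';  python3 -m creep '{"offset":[[0,0,-0.02],[0,0,0],[0,0,0]],"twist":[0,0,0],"gripper":[1,1,1]}' 60| sed -n '1,2p;4p'
```

```text
t: 9.3
position: [0.5699, 0.1694, 0.1299]
orientation: [[0.929, 0.371, 0.0], [0.371, -0.929, 0.0], [0.0, -0.0, -1.0]]
ft_force: [1.1, -1.1, -3.6]
opening: 0.0348
finger_force: 60.9
t: 9.68
position: [0.5698, 0.1693, 0.1308]
ft_force: [-0.4, 0.3, -3.7]
t: 10.05
position: [0.5699, 0.1693, 0.1318]
ft_force: [-0.0, 0.3, -4.7]
```

```bash
python3 -m creep '{"offset":[[0,0,0.03],[0,0,0.02],[0,0,0],[0,0,0]],"twist":[0,0,0,0],"gripper":[1,1,1,1]}' 60 >/dev/null && python3 chk.py && \
python3 -m creep '{"offset":[[0,0,0.01],[0,0,0.01],[0,0,0],[0,0,0]],"twist":[0,0,0,0],"gripper":[1,1,1,1]}' 60 >/dev/null && python3 chk.py && \
python3 -m creep '{"offset":[[0,0,0.01],[0,0,0.01],[0,0,0],[0,0,0]],"twist":[0,0,0,0],"gripper":[1,1,1,1]}' 60 >/dev/null && python3 chk.py && \
python3 -m creep '{"offset":[[0,0,0.01],[0,0,0.01],[0,0,0],[0,0,0]],"twist":[0,0,0,0],"gripper":[1,1,1,1]}' 60 >/dev/null && python3 chk.py && \
python3 -m creep '{"offset":[[0,0,0.01],[0,0,0.01],[0,0,0],[0,0,0]],"twist":[0,0,0,0],"gripper":[1,1,1,1]}' 60 >/dev/null && python3 chk.py
```

```text
10.55 [0.5701 0.1694 0.1299] 5.015177925109235
```

```bash
for i in 1; do python3 -m creep '{"offset":[[0,0,0],[0,0,0]],"twist":[0,0],"gripper":[1,1]}' 60| sed -n '1,2p;4p';python3 -m creep '{"offset":[[0,0,0.01],[0,0,0]],"twist":[0,0],"gripper":[1,1]}' 60| sed -n '1,2p;4p'; done; python3 -m creep '{"offset":[[0,0,0.01],[0,0,0]],"twist":[0,0],"gripper":[1,1]}' 60| sed -n '1,2p;4p'
```

```text
t: 10.8
position: [0.5702, 0.1694, 0.1298]
ft_force: [-2.8, -1.4, 5.6]
t: 11.05
position: [0.5703, 0.1695, 0.1298]
ft_force: [-3.5, -1.3, 9.8]
t: 11.3
position: [0.5705, 0.1696, 0.1298]
ft_force: [-3.4, -2.4, 12.7]
```

The foot is firm on the step at TCP z 0.1298, so the collar underside is at 0.1149 and L ≈ 85 mm. That suits riser_1 (white). Lifting and moving there.

```bash
python3 -m creep '{"offset":[[0,0,-0.1],[0,0,-0.3],[0,0,-0.5],[0,0,-0.5],[0,0,-0.5],[0,0,-0.4],[0,0,-0.2],[0,0,0]],"twist":[0,0,0,0,0,0,0,0],"gripper":[1,1,1,1,1,1,1,1]}' 60 | sed -n '1,2p;4p'
python3 -m creep '{"offset":[[-0.36,0.76,0],[-0.36,0.76,0],[-0.36,0.76,0],[-0.36,0.76,0],[-0.36,0.76,0],[-0.36,0.76,0],[-0.36,0.76,0],[-0.36,0.76,0]],"twist":[0,0,0,0,0,0,0,0],"gripper":[1,1,1,1,1,1,1,1]}' 60 >/dev/null
python3 -c "
from h import *
go(.4193,-.1668,.25)"
```

```text
t: 12.3
position: [0.5701, 0.1694, 0.2538]
ft_force: [-0.7, -0.6, -4.4]
t 13.3 pos [ 0.5479 -0.1676  0.2521] F [ 1.3 -0.5 -4. ] open 0.0344 units [-2.383 -0.969  0.046] yaw 21.8 zt [-0.002  0.    -1.   ]
```

```bash
python3 -m creep '{"offset":[[-0.48,-0.2,0],[-0.48,-0.2,0],[-0.48,-0.2,0],[-0.48,-0.2,0],[-0.46,-0.17,0],[0,0,0],[0,0,0]],"twist":[0,0,0,0,0,0,0],"gripper":[1,1,1,1,1,1,1]}' 60 >/dev/null
python3 -c "
from h import *
s=snap('wrist','w4.png'); snap('scene','s4.png')
p=blob(s,'yellow',284,342,60)[0]; st=manip.sense(); print('cap',ray(s,*p,st['position'][2]-.0149+.053))
a=cv2.imread('pics/w4.png'); b=cv2.imread('pics/s4.png')[150:300,260:420]
cv2.imwrite('pics/c4.png',np.hstack([cv2.resize(a,(400,300)),cv2.resize(b,(320,300))]))
go(.4193,-.1668,.13)"
```

```text
cap [ 0.41827538 -0.16533521  0.29120014]
t 14.28 pos [ 0.421  -0.1653  0.2531] F [-0.7  0.1 -4.6] open 0.0345 units [-0.043  0.016  2.462] yaw 21.8 zt [ 0.  0. -1.]
```

View pics/c4.png

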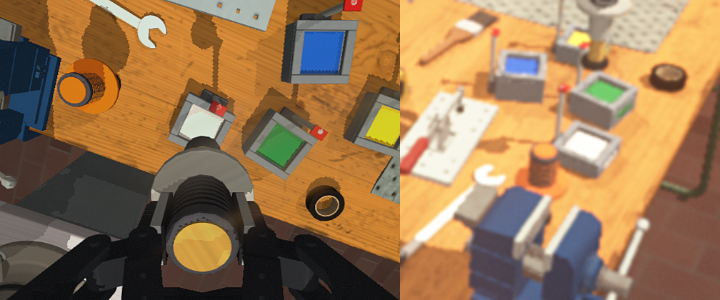

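The left panel shows the jack over the white-floored riser (about 203,125), and the scene view agrees.

```bash
python3 -m creep '{"offset":[[-0.01,0.01,0.4],[0,0.01,0.5],[0,0,0.5],[0,0,0.5],[0,0,0.35],[0,0,0.1],[0,0,0],[0,0,0]],"twist":[0,0,0,0,0,0,0,0],"gripper":[1,1,1,1,1,1,1,1]}' 60 >/dev/null
python3 -c "
from h import *
go(.4193,-.1668,.1173)"
```

```text
t 15.28 pos [ 0.421  -0.1667  0.1365] F [ 0.8  0.6 -3.8] open 0.0348 units [-0.033 -0.012  0.384] yaw 21.8 zt [ 0.001 -0.    -1.   ]
```

```bash
python3 -m creep '{"offset":[[-0.01,0,0.05],[0,0,0.05],[0,0,0.05],[0,0,0.05],[0,0,0],[0,0,0]],"twist":[0,0,0,0,0,0],"gripper":[1,1,1,1,1,1]}' 60 >/dev/null && python3 chk.py && \
python3 -m creep '{"offset":[[0,0,0.03],[0,0,0.03],[0,0,0.03],[0,0,0],[0,0,0]],"twist":[0,0,0,0,0],"gripper":[1,1,1,1,1]}' 60 >/dev/null && python3 chk.py && \
python3 -m creep '{"offset":[[0,0,0.02],[0,0,0.02],[0,0,0],[0,0,0]],"twist":[0,0,0,0],"gripper":[1,1,1,1]}' 60 >/dev/null && python3 chk.py && \
python3 -m creep '{"offset":[[0,0,0.01],[0,0,0.01],[0,0,0],[0,0,0]],"twist":[0,0,0,0],"gripper":[1,1,1,1]}' 60 >/dev/null && python3 chk.py && \
python3 -m creep '{"offset":[[0,0,0.01],[0,0,0.01],[0,0,0],[0,0,0]],"twist":[0,0,0,0],"gripper":[1,1,1,1]}' 60 >/dev/null && python3 chk.py && \
python3 -m creep '{"offset":[[0,0,0.01],[0,0,0.01],[0,0,0],[0,0,0]],"twist":[0,0,0,0],"gripper":[1,1,1,1]}' 60 >/dev/null && python3 chk.py && \
python3 -m creep '{"offset":[[0,0,0.01],[0,0,0.01],[0,0,0],[0,0,0]],"twist":[0,0,0,0],"gripper":[1,1,1,1]}' 60 >/dev/null && python3 chk.py
```

```text
16.02 [ 0.4198 -0.1668  0.1258] -4.263789707578533
16.65 [ 0.4198 -0.1668  0.1213] -3.910932734815297
17.15 [ 0.4198 -0.1668  0.1193] -3.9785740170713706
17.65 [ 0.4198 -0.1668  0.1183] -4.138510542747229
18.15 [ 0.4198 -0.1668  0.1173] -4.344632823002289
18.65 [ 0.4202 -0.1668  0.1173] 8.802504943616405
```

Contact is at 0.1173, exactly as predicted. Releasing and rising.

```bash
python3 -m creep '{"offset":[[0,0,-0.01],[0,0,0],[0,0,0],[0,0,0],[0,0,0],[0,0,0],[0,0,0],[0,0,0]],"twist":[0,0,0,0,0,0,0,0],"gripper":[0.5,0.3,0.2,0,0,0,0,0]}' 20; python3 -m creep '{"offset":[[0,0,-0.2],[0,0,-0.3],[0,0,-0.5],[0,0,-0.6],[0,0,-0.6],[0,0,-0.4],[0,0,0],[0,0,0]],"twist":[0,0,0,0,0,0,0,0],"gripper":[0,0,0,0,0,0,0,0]}' 20
python3 - <<'E'
from h import *
s=snap('wrist','w5.png'); b=snap('scene','s5.png')
a=cv2.imread('pics/w5.png'); b=cv2.imread('pics/s5.png')[150:300,260:420]
cv2.imwrite('pics/c5.png',np.hstack([cv2.resize(a,(400,300)),cv2.resize(b,(320,300))]))
p=blob(s,'yellow',280,213,50)[0]; print(p,ray(s,*p,.155))
E
```

```text
t: 19.65
position: [0.4198, -0.1668, 0.1168]
orientation: [[0.929, 0.371, 0.0], [0.371, -0.929, -0.0], [0.0, 0.0, -1.0]]
ft_force: [0.5, 0.4, 0.4]
opening: 0.0855
finger_force: 0.0
t: 20.65
position: [0.4194, -0.1667, 0.2466]
orientation: [[0.929, 0.371, -0.0], [0.371, -0.929, -0.0], [-0.0, -0.0, -1.0]]
ft_force: [-0.4, 1.0, -0.7]
opening: 0.0855
finger_force: 0.0
[284. 218.] [ 0.41865452 -0.16694548  0.155     ]
```

View pics/c5.png

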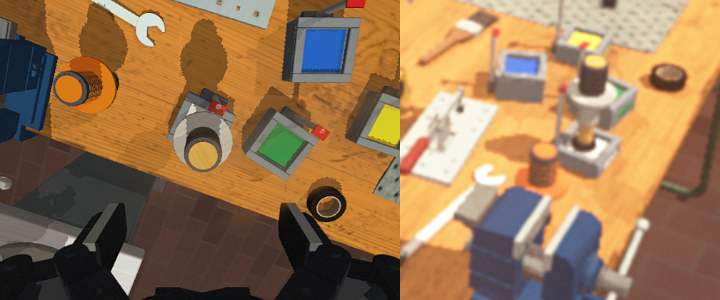

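The jack stands upright in the white riser's recess (wrist panel 203,150; scene panel 590,110), and the gripper is clear of it.

```bash
python3 -c "
from cell import manip
print(manip.close_job())"
```

```text
the job is handed in; nothing more can be done
None
```

I set the jack down and released it upright in riser_1 (white). It measured L ≈ 85 mm on the gauge, so its collar underside should sit about 2.4 mm above the pointer, and the job is handed in (no verdict was returned).

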